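Stack the tray on the bail-arm crate

TASK

The small plywood tray lies on its side on the bench: stand it upright on its floor on the bench and let go of it. Then swing both steel bail arms of the plywood crate all the way in, so that they lie across its mouth, and after that take the tray again and stack it upright, centred and square, on the two bails. Leave the tape measure, the pencil and the spanner where they lie.

Things in the scene. Friction and masses are not known exactly. Their poses are not given: they have to be found in the camera images.
- crate: fixed open plywood crate, 150 (its x) x 130 (y) x 70 mm high, 9 mm walls; origin: centre of underside, z up, x about to the robot's left. Two steel bails (U of 8 mm rod) swing about axes parallel to its y: pivots at x = +65 (bail_left) and -65 mm (bail_right), z = 62, legs 40 mm long outside the y walls. Swung in, the crossbars lie over the mouth at x = +/-27 mm, axis at z = 74. Parts lie inside
- crate_seat (a point): point on the crate's centre line at the height of the tops of the swung-in crossbars (78 mm); axes as the crate. The origin of the stacked tray belongs here
- bail_left_bar (a point): middle of the crossbar (8 mm rod, 142 mm long) of the bail pivoted on the crate's +x side
- bail_right_bar (a point): middle of the crossbar (8 mm rod, 142 mm long) of the bail pivoted on the crate's -x side
- bail_left (a joint): angle of the bail on the +x side, rad: 0 = all the way in (stop), grows as it swings up and outward. Starts at 2.3 to 2.65 (stop 2.70): its crossbar, parallel to the crate's y, then stands out 94 to 104 mm from the crate's centre, level with the rim or up to 14 mm above. Light friction (0.04 Nm): stays where it is left
- bail_right (a joint): the same for the bail on the crate's -x side, mirrored
- tray: loose open plywood tray, 124 (its x) x 104 (y) x 60 mm (z), 0.18 to 0.33 kg; origin: centre of underside, z out of the mouth. Floor 6 mm, walls 9 mm; x walls and -y wall 60 mm high, +y wall 40 mm (scoop front). Starts lying on its -y wall: +y up, mouth level towards the crate, origin 52 mm above the bench. Its x walls can be pinched by the rim, with a tilted hand while it lies
- tape_measure: tape measure, 67x85x40 mm, bystander, origin at the centre of its underside
- pencil: pencil, 167x8x8 mm, lying between crate and tray, bystander, origin at the centre of its underside
- spanner: combination spanner, 167x38x9 mm, bystander, origin at the centre of its underside
Mind the look-alikes: they are no part of the job. What is shaped like the tray but purple is not meant.

How it is judged:
By the outcome, as a careful person would: the job done as asked, in the order asked, and still so for the second after the job is handed in, with the robot touching nothing.
It also fails if it takes over 72 s, if anything falls off the work surface, if the arm or the gripper's body presses on something with over 40 N, if the wrist force passes 120 N, or if a joint passes its speed limit or range.

ROBOT

A 6-joint arm with a two-finger parallel gripper is mounted at the origin on a cart in front of the work surface, level with it; the furniture and walls round the work are solid. World frame = base frame: x ahead of the robot, y to its left, z up, the work surface at z = 0. Lengths are in m, angles in rad, forces in N, time in s.
With the tool pointing down it reaches from about 0.375 to 0.9 m from the base axis. Payload 3.1 kg.
Tool frame: the origin (TCP) lies on the centre line of the jaws, within the pads' length; the fingertips stand robot.tip_reach ahead of it and the grasp point (between the pads) lies 8 mm behind it (robot.tip_reach is the distance from the TCP to the fingertips, in m); z points along the fingers, y is the line along which they close (so a half turn about z gives the same grasp; the last joint's range is limited). The gripper opens to 87 mm and grips with 3 to 60 N. Pads are 19 mm wide; open, the fingers measure 117 mm over their backs; the gripper's body (75 mm by 190 mm) begins 51 mm behind the grasp point.
Start: joints at [-1.351, 0.527, 1.433, -0, 1.181, -0.178], TCP at [0.242, -0.576, 0.234] pointing down, gripper open.
Joint ranges: [-3.08, 3.08], [-0.75, 2.2], [0.22, 2.44], [-1.43, 4.57], [0, 2.65], [-2.85, 2.85]. Speed limits (rad/s): [2.79, 2.79, 3.14, 3.14, 3.14, 3.14].

INTERFACE

Orientations are given as a unit quaternion [x, y, z, w].
In Python, from rig import robot gives the robot as it stands.
- The arm moves only by the tool jog_arm, never from a script. Its argument "motion" is one flat list of numbers, 7 for each row, row after row: the shift along the tool's x, y, z scaled (see below), then the turn, a rotation vector about the tool's x, y, z scaled (see below), then the gripper's target within -1 to 1 (shut at 1, half-way at 0, fully open at -1). In form: [x, y, z, rx, ry, rz, hand, x, y, z, rx, ry, rz, hand, ...]. A call has 1 to 12 rows; each row shifts and turns the commanded pose from where the row before left it, along the tool's axes as they then stand; what a row does not reach is not made up. The controller multiplies each number of a shift by 4 cm and each number of a turn by 4 degrees. A row lasts 1/8 s, in which the tool goes at most 62.5 mm and 10.7 degrees, less where a joint would pass 70% of its speed; a pose out of reach is approached as far as the arm can. A call with a number of a shift or a turn outside -1 to 1 is refused whole. A call with a gripper value outside its range is refused whole. The fingers move at their own pace and stop on an object; "grip_force" is the grip in N (left out, the last holds). Time passes only in rows, so rows that do not move let the fingers close. It gives the time, the measured TCP pose, the force, the opening and the grip force at its end, in the units of the state.
- robot.get_obs(): the state, without advancing time (a new reading comes with each control period).
- robot.camera(name): name is "scene" or "top" or "wrist"; returns the picture (480x640x3 uint8, blue, green, red); there is no depth.
- robot.calibration(name): a dict with "fx", "fy", "cx", "cy" (pixels), "R" (3x3) and "t" (3): a world point X has camera coordinates R X + t; the wrist camera has in their place "T_tool_cam" (4x4, takes a point from camera to tool coordinates, whose origin is the TCP and whose axes are the flange's). Camera axes: x right, y down, z forward; pixel columns grow to the right and rows downward; lengths in m; the calibration is good to about 2 mm. A picture is of the moment at which its call begins: read the wrist's pose just before it. calibration takes no time and is no camera call.
- robot.hand_in(): hands the job in; it is judged then, once.
The state is a dict: "time": time; "q": joint angles; "joint_velocities": joint speeds; "joint_torque": joint torques, N m; "position": TCP position; "tool_rot": TCP orientation; "ft_force": force on the tool from outside, world axes, zero at the start; "moment": the same for the moment, N m; "grip_width": finger opening in m; "grip_force": force on a finger pad.
Only numpy, scipy, OpenCV 4.12 (cv2) and the standard library are available. Lean on these libraries where they do the work, as an engineer would, in place of code of your own. Each camera call takes 0.05 s, during which the arm holds its last target. There are 200 camera calls.

## Working session

There is one attempt and no reset: what is moved stays moved. The work goes in short steps, Python scripts to look and compute and a tool call to move; the robot and the scene stay as the last step left them, time stands still between calls to the robot, and variables do not carry over. Pictures are saved under pics/ and viewed, at most 10 in all, crops included, and the job is handed in when it is done.

Besides the shell and the picture viewer there is one more tool, called after ">>>" in YAML: its name, and indented under it one key for each argument. jog_arm: Moves the arm, as the interface text tells. Shifts and turns lie within -1 to 1; 1 stands for 4 cm of shift or 4 degrees of turn. Its arguments: {"type":"object","properties":{"motion":{"type":"array","items":{"type":"number"}},"grip_force":{"type":"number"}},"required":["motion"]}

```bash
ls; mkdir -p pics; python3 - <<'E'
from rig import robot
import cv2,numpy as np
np.set_printoptions(precision=4,suppress=True)
print(robot.tip_reach, robot.get_obs())
for n in("scene","top"):
    im=robot.camera(n);cv2.imwrite(f"pics/{n}0.png",im);c=robot.calibration(n);print(n,c)
print(robot.calibration("wrist"))
E
```

```text
pics
0.011 {'time': 0.0, 'q': array([-1.3515,  0.5285,  1.4339, -0.    ,  1.1814, -0.1785]), 'joint_velocities': array([ 0.0001, -0.0014, -0.0017,  0.0012,  0.0001, -0.0012]), 'joint_torque': array([ -0.0005, -44.0045, -17.6594,   0.0633,   0.0583,  -0.0002]), 'position': array([ 0.242 , -0.5755,  0.2326]), 'tool_rot': array([ 0.9803,  0.1976, -0.    , -0.0011]), 'ft_force': array([ 1.0363, -0.0959, -0.843 ]), 'moment': array([0.0017, 0.0137, 0.0296]), 'grip_force': 0.0, 'grip_width': 0.08704749082694305}
scene {'fx': 458.58501233364524, 'fy': 458.58501233364524, 'cx': 328.07551852451337, 'cy': 235.2353090756965, 'R': array([[-0.7153, -0.6987, -0.0124],
       [-0.372 ,  0.3958, -0.8396],
       [ 0.5916, -0.596 , -0.543 ]]), 't': array([0.6369, 0.1531, 1.0795])}
top {'fx': 517.8925313139671, 'fy': 517.8925313139671, 'cx': 324.11017211726727, 'cy': 248.28998430231076, 'R': array([[ 0.022 , -0.9997, -0.0066],
       [-0.9848, -0.0205, -0.1726],
       [ 0.1724,  0.0103, -0.985 ]]), 't': array([0.341 , 0.5689, 1.1611])}
{'fx': 392.34283096630156, 'fy': 392.34283096630156, 'cx': 316.2058082406557, 'cy': 247.6106361127396, 'T_tool_cam': array([[ 0.0004, -0.9587, -0.2844,  0.0785],
       [ 1.    ,  0.0006, -0.0007,  0.    ],
       [ 0.0009, -0.2844,  0.9587, -0.1515],
       [ 0.    ,  0.    ,  0.    ,  1.    ]])}
```

View pics/scene0.png

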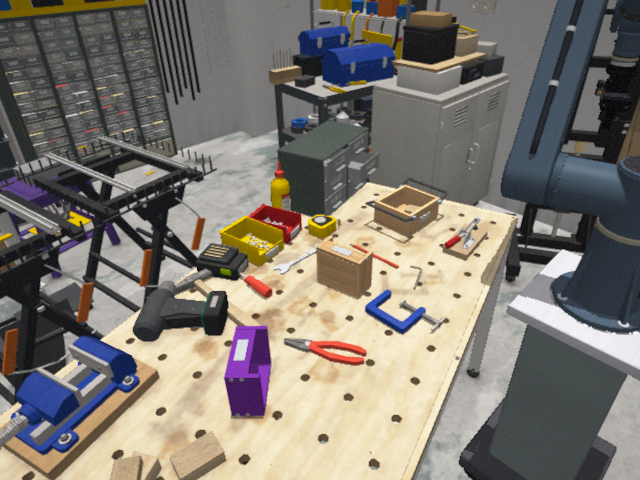

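View pics/top0.png

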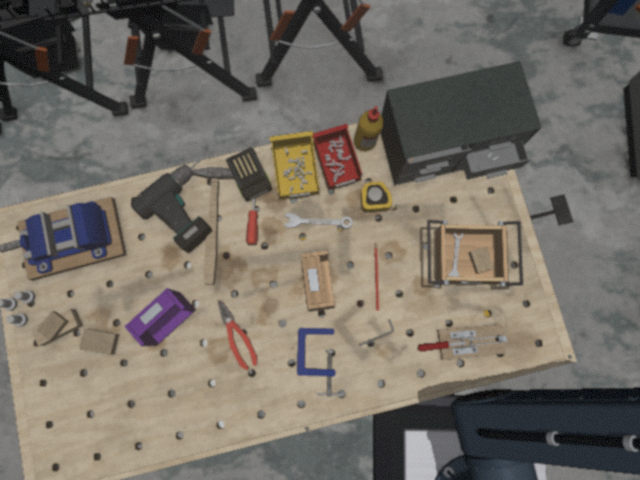

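Scene view: the tray is at about (345,268) and the crate at (405,210), with the purple decoy at (248,370). Top view: the tray is at (317,280), the crate at (470,253) and the pencil at (377,275). I'll zoom in to get pixel positions.

```bash
cat > h.py <<'E'
from rig import robot
import cv2,numpy as np
from scipy.spatial.transform import Rotation as Ro
np.set_printoptions(precision=4,suppress=True)
def cam(n,obs=None):
    c=dict(robot.calibration(n))
    if n=="wrist":
        T=np.eye(4);T[:3,:3]=Ro.from_quat(obs["tool_rot"]).as_matrix();T[:3,3]=obs["position"]
        W=np.linalg.inv(T@c["T_tool_cam"]);c["R"],c["t"]=W[:3,:3],W[:3,3]
    return c
def ray(c,uv):
    uv=np.atleast_2d(uv).astype(float)
    d=np.c_[(uv[:,0]-c["cx"])/c["fx"],(uv[:,1]-c["cy"])/c["fy"],np.ones(len(uv))]@c["R"]
    return -c["R"].T@c["t"],d
def onz(c,uv,z):
    o,d=ray(c,uv);return o+d*((z-o[2])/d[:,2])[:,None]
def px(c,X):
    p=np.atleast_2d(X)@np.asarray(c["R"]).T+c["t"];return p[:,:2]/p[:,2:]*[c["fx"],c["fy"]]+[c["cx"],c["cy"]]
def crop(im,x0,y0,x1,y1,s,f):
    cv2.imwrite(f,cv2.resize(im[y0:y1,x0:x1],None,fx=s,fy=s,interpolation=cv2.INTER_CUBIC))
E
python3 - <<'E'
from h import *
im=cv2.imread("pics/top0.png");s=cv2.imread("pics/scene0.png")
crop(im,290,200,540,340,3,"pics/topc.png")
a=cv2.resize(s[180:245,365:455],None,fx=5,fy=5,interpolation=cv2.INTER_CUBIC)  
b=cv2.resize(s[230:300,300:370],None,fx=5,fy=5,interpolation=cv2.INTER_CUBIC)
b=b[:350];a=cv2.copyMakeBorder(a,0,25,0,0,cv2.BORDER_CONSTANT)
cv2.imwrite("pics/scc.png",np.hstack([a,b]))
c=cam("top");print("crate floor/rim",onz(c,[(470,253)],0.07),"tray",onz(c,[(317,280)],.1),onz(c,[(570,360),(380,0),(520,170)],0))
E
```

```text
crate floor/rim [[0.554  0.0181 0.07  ]] tray [[0.481  0.3668 0.1   ]] [[ 0.3166 -0.2281  0.    ]
 [ 1.2438  0.2197  0.    ]
 [ 0.779  -0.1313  0.    ]]
```

View pics/topc.png

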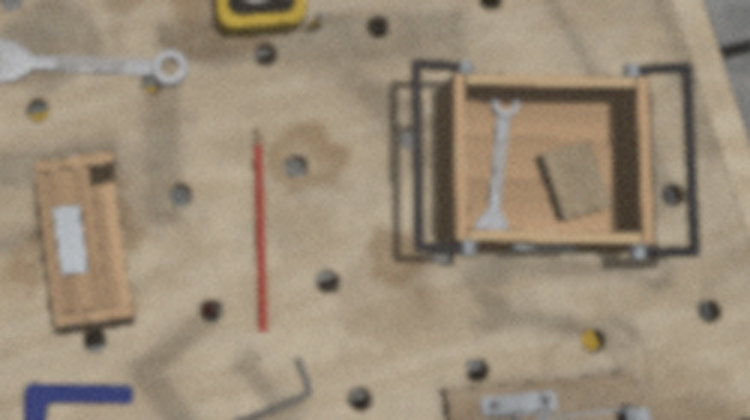

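View pics/scc.png

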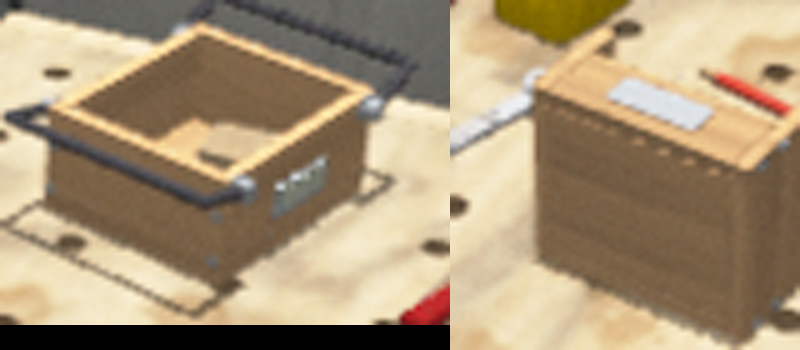

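Top crop: the crate rim corners are at about (459,76), (652,80), (648,247) and (459,240), with the bails at columns ~418 and ~690. The tray top corners are at (37,160), (113,152), (57,330) and (133,320). In the scene crop the tray lies floor-side to the camera with its mouth towards the crate.

```bash
python3 - <<'E'
from h import *
c=cam("top");f=lambda P:np.array(P)/3.+[290,200]-1/3
R=onz(c,f([(456,76),(652,80),(648,247),(459,240)]),.07);print("rim",R,R.mean(0));print([np.linalg.norm(R[i]-R[i-1]) for i in range(4)])
T=onz(c,f([(37,160),(113,152),(133,320),(57,330)]),.104);print("tray",T,T.mean(0));print([np.linalg.norm(T[i]-T[i-1]) for i in range(4)])
B=onz(c,f([(418,63),(418,247),(688,66),(692,252)]),.078);print("bails",B)
P=onz(c,f([(256,135),(262,330)]),.004);print("pencil",P)
# scene check of tray
s=cam("scene");g=lambda P:(np.array(P)-[450,0])/5.+[300,230]
print("scene tray",onz(s,g([(540,88),(745,168),(800,118)]),.104), onz(s,g([(540,260),(740,343)]),0))
print("scene rim",onz(s,np.array([(50,110),(200,27),(375,92),(228,178)])/5+[365,180],.07))
E
```

```text
rim [[ 0.6185  0.0819  0.07  ]
 [ 0.6184 -0.0689  0.07  ]
 [ 0.4889 -0.0609  0.07  ]
 [ 0.4912  0.0818  0.07  ]] [0.5543 0.0085 0.07  ]
[np.float64(0.12722960705584532), np.float64(0.15082269861458494), np.float64(0.1297098999040422), np.float64(0.14271358870911918)]
tray [[0.5404 0.4017 0.104 ]
 [0.5476 0.3453 0.104 ]
 [0.4234 0.3281 0.104 ]
 [0.415  0.3834 0.104 ]] [0.4816 0.3646 0.104 ]
[np.float64(0.12675422091710734), np.float64(0.056863681550252836), np.float64(0.12536724157943624), np.float64(0.05596593482565474)]
bails [[ 0.6263  0.1126  0.078 ]
 [ 0.4843  0.1145  0.078 ]
 [ 0.6281 -0.0941  0.078 ]
 [ 0.4849 -0.091   0.078 ]]
pencil [[0.5811 0.2301 0.004 ]
 [0.424  0.2245 0.004 ]]
scene tray [[0.5274 0.4041 0.104 ]
 [0.4142 0.3854 0.104 ]
 [0.4213 0.3382 0.104 ]] [[ 0.5286  0.4064 -0.    ]
 [ 0.4143  0.385   0.    ]]
scene rim [[ 0.6101  0.088   0.07  ]
 [ 0.6101 -0.0596  0.07  ]
 [ 0.4832 -0.0608  0.07  ]
 [ 0.4874  0.0812  0.07  ]]
```

>>> jog_arm:
  motion: [1,-0.9,-0.14,0,0,0,-1,1,-0.9,-0.14,0,0,0,-1,1,-0.9,-0.14,0,0,0,-1,1,-0.9,-0.14,0,0,0,-1,1,-0.9,-0.14,0,0,0,-1,1,-0.9,-0.14,0,0,0,-1,1,-0.9,-0.14,0,0,0,-1,1,-0.9,-0.14,0,0,0,-1,1,-0.9,-0.14,0,0,0,-1,1,-0.9,-0.14,0,0,0,-1,1,-0.9,-0.14,0,0,0,-1,1,-0.9,-0.14,0,0,0,-1]

```text
time: 1.6
position: [0.5176, 0.0098, 0.3007]
tool_rot: [0.98, 0.198, -0.0, 0.0]
ft_force: [0.2, 0.4, 0.1]
grip_width: 0.0872
grip_force: 0.0
```

```bash
python3 - <<'E'
from h import *
import pickle
o=robot.get_obs();im=robot.camera("wrist");cv2.imwrite("pics/w1.png",im);pickle.dump(o,open("w1.pkl","wb"))
print(o["time"],o["position"],o["q"],o["tool_rot"],o["ft_force"],o["joint_velocities"])
E
```

```text
1.6 [0.5176 0.0098 0.3007] [-0.197   0.3038  1.6127 -0.0002  1.2254  0.9759] [ 0.9803  0.1977 -0.0002  0.    ] [0.1544 0.4438 0.1015] [ 0.8498  0.2127 -0.46   -0.0023  0.2382  0.8465]
```

View pics/w1.png

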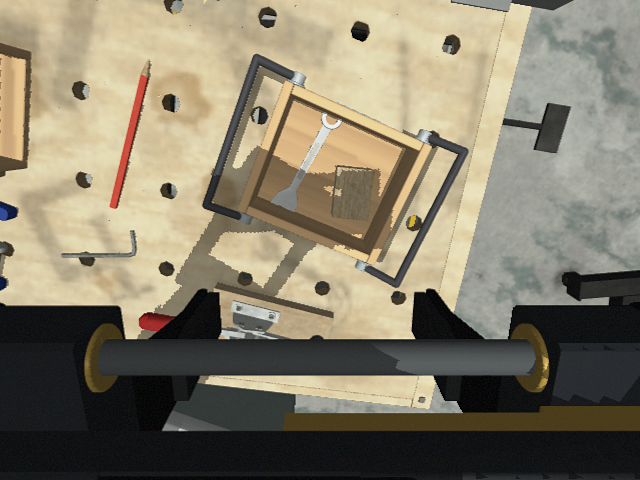

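Wrist view: the crate rim's outer corners are at about (286,81), (436,137), (380,264) and (240,212). The left bar runs from (257,57) to (208,206), the right bar from (465,151) to (397,284).

```bash
python3 - <<'E'
from h import *
import pickle
c=cam("wrist",pickle.load(open("w1.pkl","rb")))
R=onz(c,[(286,81),(436,137),(380,264),(240,212)],.07);print("rim",R[:,:2],R.mean(0));print([np.linalg.norm(R[i]-R[i-1]) for i in range(4)])
u=R[0]-R[1]+R[3]-R[2];print("yaw x",np.degrees(np.arctan2(u[1],u[0])));v=R[3]-R[0]+R[2]-R[1];print("yaw y",np.degrees(np.arctan2(v[1],v[0])))
for z in(.068,.078):print(onz(c,[(257,57),(208,206),(465,151),(397,284)],z)[:,:2])
# floor-level edges of bars by triangulation with top cam
t=cam("top")
def tri(a,b):
    o1,d1=ray(c,a);o2,d2=ray(t,b);d1=d1[0];d2=d2[0]
    s=np.linalg.lstsq(np.c_[d1,-d2],o2-o1,rcond=None)[0];return (o1+s[0]*d1+o2+s[1]*d2)/2,np.linalg.norm(o1+s[0]*d1-o2-s[1]*d2)
f=lambda P:np.array(P)/3.+[290,200]-1/3
for a,b in zip([(257,57),(208,206),(465,151),(397,284)],[(418,63),(418,247),(688,66),(692,252)]):print(tri(a,f(b)))
E
```

```text
rim [[ 0.6192  0.0825]
 [ 0.6285 -0.065 ]
 [ 0.4945 -0.0708]
 [ 0.4899  0.0803]] [0.558  0.0068 0.07  ]
[np.float64(0.12938547403126865), np.float64(0.14777959479067188), np.float64(0.13414093440811312), np.float64(0.15114327889453533)]
yaw x 92.67410001001262
yaw y -178.26766764361489
[[ 0.6278  0.1139]
 [ 0.4827  0.1118]
 [ 0.628  -0.097 ]
 [ 0.4809 -0.0974]]
[[ 0.6268  0.112 ]
 [ 0.4855  0.1099]
 [ 0.6271 -0.0934]
 [ 0.4837 -0.0938]]
(array([0.6269, 0.1123, 0.076 ]), np.float64(0.00029449098168511775))
(array([0.4843, 0.1121, 0.0706]), np.float64(0.0024401965358739285))
(array([ 0.6262, -0.0908,  0.0861]), np.float64(0.0005442135639840196))
(array([ 0.4846, -0.0914,  0.0806]), np.float64(0.0026617345459575147))
```

>>> jog_arm:
  motion: [0.24,-0.23,0,0,0,-1,-1,0.24,-0.23,0,0,0,-1,-1,0.24,-0.23,0,0,0,-1,-1,0.24,-0.23,0,0,0,-1,-1,0.24,-0.23,0,0,0,-1,-1,0.24,-0.23,0,0,0,-1,-1,0.24,-0.23,0,0,0,-1,-1,0.24,-0.23,0,0,0,-1,-1,0.24,-0.23,0,0,0,-1,-1,0.24,-0.23,0,0,0,-1,-1,0.24,-0.23,0,0,0,-1,-1,0.24,-0.23,0,0,0,-1,-1]

```text
time: 3.15
position: [0.5207, 0.1631, 0.3002]
tool_rot: [0.815, 0.58, -0.001, -0.0]
ft_force: [-0.5, 0.5, -0.1]
grip_width: 0.0869
grip_force: 0.0
```

>>> jog_arm:
  motion: [0.31,-0.03,0,0,0,-0.96,-1,0.31,-0.03,0,0,0,-0.96,-1,0.31,-0.03,0,0,0,-0.96,-1,0.31,-0.03,0,0,0,-0.96,-1,0.31,-0.03,0,0,0,-0.96,-1,0.31,-0.03,0,0,0,-0.96,-1,0.31,-0.03,0,0,0,-0.96,-1,0,0,0,0,0,0,-1,0,0,0,0,0,0,-1]

```text
time: 4.28
position: [0.5243, 0.2488, 0.3005]
tool_rot: [0.659, 0.753, -0.0, -0.0]
ft_force: [-0.1, -0.5, 1.0]
grip_width: 0.0868
grip_force: 0.0
```

```bash
python3 - <<'E'
from h import *
import pickle
o=robot.get_obs();im=robot.camera("wrist");cv2.imwrite("pics/w2.png",im);pickle.dump(o,open("w2.pkl","wb"))
print(o["time"],o["position"],o["q"],o["tool_rot"],o["ft_force"],o["joint_velocities"])
E
```

```text
4.275 [0.5243 0.2488 0.3005] [ 0.2509  0.3969  1.4645 -0.0004  1.2809  0.1181] [ 0.6586  0.7525 -0.0004 -0.    ] [-0.1276 -0.5049  1.0355] [-0.0055 -0.0012 -0.0019  0.0003 -0.0018 -0.002 ]
```

View pics/w2.png

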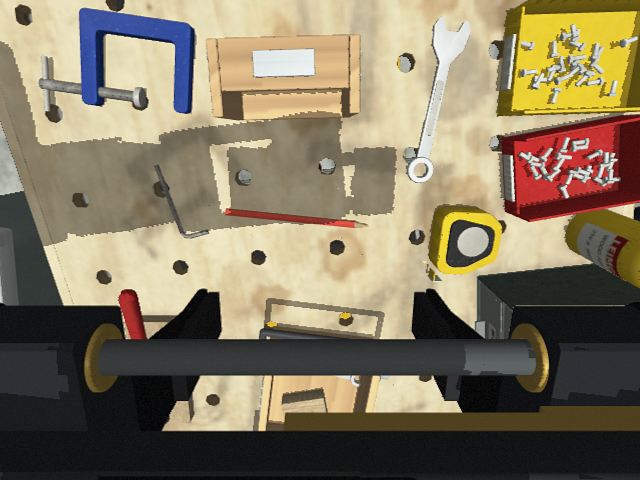

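Wrist view 2: the tray's top corners are at about (207,38), (360,35), (359,112) and (214,117). The pencil runs from (225,211) to (365,226), clear of the tray.

```bash
python3 - <<'E'
from h import *
import pickle
c=cam("wrist",pickle.load(open("w2.pkl","rb")))
T=onz(c,[(207,38),(360,35),(359,112),(214,117)],.104);print(T[:,:2],T.mean(0));print([np.linalg.norm(T[i]-T[i-1]) for i in range(4)])
d=T[1]-T[0];print(np.degrees(np.arctan2(d[1],d[0])),np.degrees(np.arctan2(*(T[2]-T[3])[1::-1])),[np.degrees(np.arctan2(*(T[a]-T[b])[:2]*[-1,1])) for a,b in((0,3),(1,2))])
im=cv2.imread("pics/w2.png");hsv=cv2.cvtColor(im,cv2.COLOR_BGR2HSV)
print(im[76,190:220].tolist()[::3]); 
E
```

```text
[[0.4181 0.3858]
 [0.5389 0.4041]
 [0.5476 0.3467]
 [0.4272 0.3266]] [0.483  0.3658 0.104 ]
[np.float64(0.05990999638699196), np.float64(0.12213893509193088), np.float64(0.058061939915192734), np.float64(0.12202906272652718)]
8.637242981077115 9.504937997948847 [np.float64(8.74391251815787), np.float64(8.62507665522117)]
[[74, 33, 17], [128, 146, 155], [189, 226, 236], [189, 225, 236], [183, 221, 232], [185, 221, 232], [173, 200, 209], [142, 196, 230], [150, 207, 236], [150, 207, 238]]
```

>>> jog_arm:
  motion: [0,0,0,0,0,-0.3,-1,0,0,0,0,1,0,-1,0,0,0,0,1,0,-1,0,0,0,0,1,0,-1,0,0,0,0,1,0,-1,0,0,0,0,1,0,-1,0,0,0,0,1,0,-1,0,0,0,0,1,0,-1,0,0,0,0,1,0,-1,0,0,0,0,1,0,-1,0,0,0,0,1,0,-1,0,0,0,0,1,0,-1]

```text
time: 5.82
position: [0.5247, 0.2488, 0.3009]
tool_rot: [0.603, 0.704, 0.245, -0.285]
ft_force: [-0.2, -0.9, -0.5]
grip_width: 0.087
grip_force: 0.0
```

>>> jog_arm:
  motion: [0,0,0,0,1,0,-1,0,0,0,0,0.5,0,-1,-0.64,0.22,0.99,0,0,0,-1,-0.64,0.22,0.99,0,0,0,-1,-0.64,0.22,0.99,0,0,0,-1,-0.64,0.22,0.99,0,0,0,-1,0,0,0,0,0,0,-1,0,0,0,0,0,0,-1]

```text
time: 6.82
position: [0.5511, 0.3096, 0.1217]
tool_rot: [0.589, 0.689, 0.275, -0.321]
ft_force: [-0.7, 0.0, 0.4]
grip_width: 0.0871
grip_force: 0.0
```

```bash
cat >> h.py <<'E'
def delta(pos,yaw_y=None,tilt=None):
    """tool-axis shift (units of 4 cm) and turn (units of 4 deg) to TCP pos; tool y at yaw_y deg, tool z tilted by tilt deg from down about tool y"""
    o=robot.get_obs();R=Ro.from_quat(o["tool_rot"]);d=R.inv().apply(np.array(pos)-o["position"])
    print("t",o["time"],"p",o["position"],"q",o["q"],"F",o["ft_force"],"w",o["grip_width"])
    M=R.as_matrix();print("y yaw",np.degrees(np.arctan2(M[1,1],M[0,1])),"y elev",np.degrees(np.arcsin(M[2,1])),"z",M[:,2]);print("shift m",d,"units",d/.04)
    if yaw_y is not None:
        B=Ro.from_euler("z",yaw_y,degrees=True).as_matrix()@np.array([[0,1,0],[1,0,0],[0,0,-1.]])
        T=Ro.from_matrix(B)*Ro.from_euler("y",tilt,degrees=True)
        print("turn units",np.degrees((R.inv()*T).as_rotvec())/4)
E
python3 - <<'E'
from h import *
delta([.5417,.3631,.0749],8.8,50)
E
```

```text
t 6.825 p [0.5511 0.3096 0.1217] q [-0.0418  0.796   1.6555  0.9621  1.1588 -0.8227] F [-0.7248  0.0133  0.3976] w 0.08708387377925074
y yaw 8.882203696795345 y elev 0.07665286285520033 z [-0.1175  0.7573 -0.6424]
shift m [-0.001  -0.0011  0.0717] units [-0.0243 -0.0268  1.7927]
turn units [-0.0034 -0.0075  0.0279]
```

>>> jog_arm:
  motion: [-0.02,-0.03,0.6,0,0,0,-1,0,0,0.6,0,0,0,-1,0,0,0.59,0,0,0,-1,0,0,0,0,0,0,-1,0,0,0,0,0,0,1,0,0,0,0,0,0,1,0,0,0,0,0,0,1,0,0,0,0,0,0,1,0,0,0,0,0,0,1,0,0,0,0,0,0,1]
  grip_force: 45

```text
time: 8.07
position: [0.5411, 0.363, 0.0739]
tool_rot: [0.589, 0.688, 0.275, -0.321]
ft_force: [0.2, -0.7, 0.5]
grip_width: 0.0351
grip_force: 0.0
```

>>> jog_arm:
  motion: [0,0,0,0,0,0,1,0,0,0,0,0,0,1,0,0,0,0,0,0,1,0,0,0,0,0,0,1,0,0,0,0,0,0,1]

```text
time: 8.7
position: [0.541, 0.3631, 0.0738]
tool_rot: [0.589, 0.689, 0.275, -0.321]
ft_force: [-0.1, 0.0, 0.6]
grip_width: 0.0082
grip_force: 45.0
```

>>> jog_arm:
  motion: [0.38,0,-0.32,0,0,0,1,0.38,0,-0.32,0,0,0,1,0.38,0,-0.32,0,0,0,1,0,0,0,0,-0.5,0,1,0,0,0,0,-1,0,1,0,0,0,0,-1,0,1,0,0,0,0,-1,0,1,0,0,0,0,-1,0,1,0,0,0,0,-1,0,1,0,0,0,0,-1,0,1,0,0,0,0,-1,0,1,0,0,0,0,-1,0,1]

```text
time: 10.2
position: [0.5404, 0.3631, 0.1336]
tool_rot: [0.644, 0.752, 0.089, -0.105]
ft_force: [0.2, -0.2, -3.2]
grip_width: 0.0089
grip_force: 45.0
```

>>> jog_arm:
  motion: [0,0,0,0,-1,0,1,0,0,0,0,-1,0,1,0,0,0,0,-1,0,1,0,0,0,0,-1,0,1,0,0,0,0,-1,0,1,0,0,0,0,-1,0,1,0,0,0,0,-1,0,1,0,0,0,0,-1,0,1,0,0,0,0,-1,0,1,0,0,0,0,-1,0,1,0,0,0,0,-1,0,1,0,0,0,0,-1,0,1]

```text
time: 11.7
position: [0.5404, 0.3636, 0.1333]
tool_rot: [0.625, 0.73, -0.18, 0.21]
ft_force: [0.5, 0.2, -2.4]
grip_width: 0.0091
grip_force: 45.0
```

>>> jog_arm:
  motion: [0,0,0,0,-1,0,1,0,0,0,0,-1,0,1,0,0,0,0,0,0,1,0,0,0,0,0,0,1]

```text
time: 12.2
position: [0.5409, 0.3631, 0.1334]
tool_rot: [0.611, 0.714, -0.222, 0.259]
ft_force: [0.7, -0.8, -2.9]
grip_width: 0.0088
grip_force: 45.0
```

```bash
python3 - <<'E'
from h import *
delta([.541,.363,.075],8.8,-40)
s=robot.camera("scene");cv2.imwrite("pics/scene1.png",s);crop(s,270,180,430,300,5,"pics/s1c.png")
E
```

```text
t 12.2 p [0.5409 0.3631 0.1334] q [ 0.673   0.8828  1.1894 -0.5942  1.4808  0.7002] F [ 0.677  -0.7857 -2.9009] w 0.008822806986217077
y yaw 8.856323089222947 y elev 0.011575734824805511 z [ 0.099  -0.6341 -0.7669]
shift m [0.0374 0.0001 0.0449] units [0.9348 0.0026 1.1228]
turn units [ 0.0113 -0.0185  0.0089]
```

View pics/s1c.png

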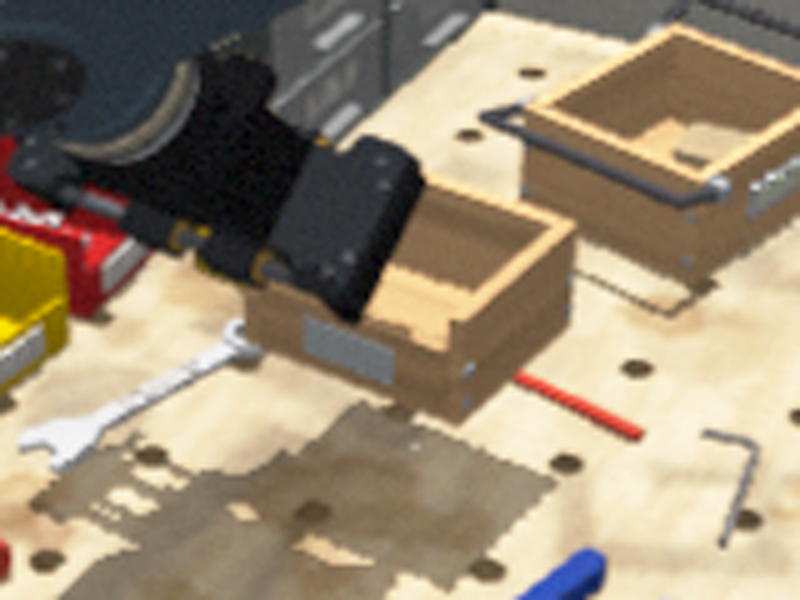

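The tray is held upright in mid-air, its floor level and clear of the pencil. Lowering it now.

>>> jog_arm:
  motion: [0.27,0,0.32,0,0,0,1,0.27,0,0.32,0,0,0,1,0.27,0,0.32,0,0,0,1,0.27,0,0.32,0,0,0,1,0.2,0,0.24,0,0,0,1,0.1,0,0.12,0,0,0,1,0,0,0,0,0,0,1,0,0,0,0,0,0,1]

```text
time: 13.25
position: [0.5415, 0.3634, 0.0484]
tool_rot: [0.611, 0.714, -0.222, 0.26]
ft_force: [0.9, 0.4, -2.5]
grip_width: 0.0088
grip_force: 45.0
```

>>> jog_arm:
  motion: [0.032,0,0.038,0,0,0,1,0.032,0,0.038,0,0,0,1,0,0,0,0,0,0,1]

```text
time: 13.62
position: [0.541, 0.3631, 0.0437]
tool_rot: [0.611, 0.714, -0.223, 0.26]
ft_force: [0.2, -0.1, -2.5]
grip_width: 0.0087
grip_force: 45.0
```

>>> jog_arm:
  motion: [0.024,0,0.029,0,0,0,1,0,0,0,0,0,0,1,0,0,0,0,0,0,1]

```text
time: 14.0
position: [0.5411, 0.3631, 0.0422]
tool_rot: [0.611, 0.714, -0.222, 0.26]
ft_force: [-0.1, -0.6, -1.5]
grip_width: 0.0088
grip_force: 45.0
```

>>> jog_arm:
  motion: [0.02,0,0.024,0,0,0,1,0,0,0,0,0,0,1,0,0,0,0,0,0,1]

```text
time: 14.38
position: [0.5412, 0.3632, 0.0418]
tool_rot: [0.611, 0.714, -0.222, 0.26]
ft_force: [-1.3, 1.4, 2.2]
grip_width: 0.0086
grip_force: 45.0
```

>>> jog_arm:
  motion: [0,0,0,0,0,0,0.3,0,0,0,0,0,0,0.3,0,0,0,0,0,0,0.3,0,0,0,0,0,0,0.3,0,0,-0.4,0,0,0,0.3,0,0,-0.8,0,0,0,0.3,0,0,-0.9,0.0,0,0,0.3,0,0,-1,0,1,0,0.3,0,0,-1,0,1,0,0.3,0,0,-1,0,1,0,0.3,0,0,-1,0,1,0,0.3,0,0,0,0,1,0,0.3]

```text
time: 15.88
position: [0.5197, 0.5083, 0.2434]
tool_rot: [0.64, 0.749, -0.107, 0.132]
ft_force: [-0.3, -0.2, 0.0]
grip_width: 0.0304
grip_force: 0.0
```

>>> jog_arm:
  motion: [0,0,0,0,1,0,0,0,0,0,0,1,0,0,0,0,0,0,1,0,0,0,0,0,0,1,0,0,0,0,0,0,1,0,0,0,0,0,0,0,-1,0,0,0,0,0,0,-1,0,0,0,0,0,0,-1,0,0,0,0,0,0,-1,0,0,0,0,0,0,-1,0,0,0,0,0,0,-1,0]

```text
time: 17.25
position: [0.5187, 0.5052, 0.2388]
tool_rot: [0.477, 0.879, 0.0, 0.0]
ft_force: [0.3, 0.1, 0.2]
grip_width: 0.0438
grip_force: 0.0
```

```bash
python3 - <<'E'
from h import *
delta([.55,.05,.27],90.5,0)
E
```

```text
t 17.25 p [0.5187 0.5052 0.2388] q [0.6183 0.6633 1.1483 0.     1.329  0.041 ] F [0.3456 0.1333 0.1787] w 0.04381915768161319
y yaw 33.074073025937516 y elev 0.054636189819093496 z [ 0.0008  0.0006 -1.    ]
shift m [-0.3985 -0.2222 -0.0314] units [-9.963  -5.5542 -0.7858]
turn units [  0.0129   0.0061 -14.3565]
```

>>> jog_arm:
  motion: [-0.25,-0.38,-0.06,0,0,-1,0,-0.25,-0.38,-0.06,0,0,-1,0,-0.25,-0.38,-0.06,0,0,-1,0,-0.25,-0.38,-0.06,0,0,-1,0,-0.25,-0.38,-0.06,0,0,-1,0,-0.25,-0.38,-0.06,0,0,-1,0,-0.25,-0.38,-0.06,0,0,-1,0,-0.25,-0.38,-0.06,0,0,-1,0,-0.25,-0.38,-0.06,0,0,-1,0,-0.25,-0.38,-0.06,0,0,-1,0,-0.25,-0.38,-0.06,0,0,-1,0,-0.25,-0.38,-0.06,0,0,-1,0]

```text
time: 18.75
position: [0.5125, 0.2927, 0.2677]
tool_rot: [0.078, 0.997, 0.0, 0.001]
ft_force: [-0.5, -0.5, -0.2]
grip_width: 0.0434
grip_force: 0.0
```

>>> jog_arm:
  motion: [0,-0.8,0,0,0,-1,0,0,-0.8,0,0,0,-1,0,0,-0.8,0,0,0,-0.36,0,0,-0.8,0,0,0,0,0,0,-0.8,0,0,0,0,0,0,-0.8,0,0,0,0,0,0,-0.8,0,0,0,0,0,0,0,0,0,0,0,0,0,0,0,0,0,0,0]

```text
time: 19.88
position: [0.5047, 0.0699, 0.2671]
tool_rot: [-0.003, 1.0, 0.0, 0.0]
ft_force: [0.1, -0.6, -0.2]
grip_width: 0.0432
grip_force: 0.0
```

```bash
python3 - <<'E'
from h import *
import pickle
o=robot.get_obs();im=robot.camera("wrist");cv2.imwrite("pics/w3.png",im);pickle.dump(o,open("w3.pkl","wb"))
t=robot.camera("top");cv2.imwrite("pics/top1.png",t)
delta([.5565,.112,.15],90.5,0)
E
```

```text
t 19.975 p [0.5045 0.0703 0.2667] q [-0.0815  0.3299  1.6784  0.0004  1.133  -1.6594] F [0.1661 0.2733 0.094 ] w 0.043075562102611514
y yaw 90.39300707225144 y elev 0.02054374569292656 z [ 0.0004  0.0004 -1.    ]
shift m [-0.0523  0.0413  0.1168] units [-1.3068  1.0336  2.9191]
turn units [ 0.0051  0.0057 -0.0267]
```

View pics/w3.png

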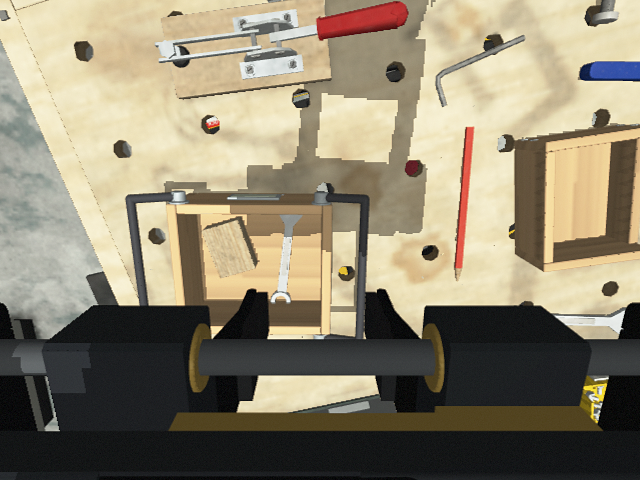

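Wrist view 3: the near rim corners are at (168,206) and (331,206). The bail_left bar runs (364,198)–(361,338) and the bail_right bar (130,198)–(144,305). The tray stands upright at right, (515–640,130–270).

```bash
python3 - <<'E'
from h import *
import pickle
c=cam("wrist",pickle.load(open("w3.pkl","rb")))
print("rim",onz(c,[(168,206),(331,206),(177,335),(330,338)],.07)[:,:2])
for z in(.070,.078):print(z,"L",onz(c,[(364,198),(361,338)],z)[:,:2],"R",onz(c,[(130,198),(144,305)],z)[:,:2])
# rod column centres by dark mask
im=cv2.cvtColor(cv2.imread("pics/w3.png"),cv2.COLOR_BGR2GRAY)
for r in(215,230,245,260,280):
    for a,b in((350,385),(115,160)):
        k=np.where(im[r,a:b]<90)[0]+a;print(r,k.min() if len(k) else None,k.max() if len(k) else None,end=" | ")
    print()
print("tray rim",onz(c,[(515,140),(545,270)],.06)[:,:2])
t=cam("top");im=cv2.imread("pics/top1.png");crop(im,280,200,480,350,4,"pics/t1c.png")
E
```

```text
rim [[ 0.4921 -0.0627]
 [ 0.4913  0.0837]
 [ 0.6216 -0.0669]
 [ 0.6241  0.0849]]
0.07 L [[0.4839 0.113 ]
 [0.6239 0.1158]] R [[ 0.4851 -0.0959]
 [ 0.5893 -0.0958]]
0.078 L [[0.4825 0.112 ]
 [0.6194 0.1147]] R [[ 0.4838 -0.0921]
 [ 0.5855 -0.092 ]]
215 360 368 | 215 128 136 | 
230 360 367 | 230 130 155 | 
245 359 366 | 245 132 140 | 
260 358 365 | 260 134 142 | 
280 357 364 | 280 137 144 | 
tray rim [[0.4333 0.2454]
 [0.5547 0.2928]]
```

View pics/t1c.png

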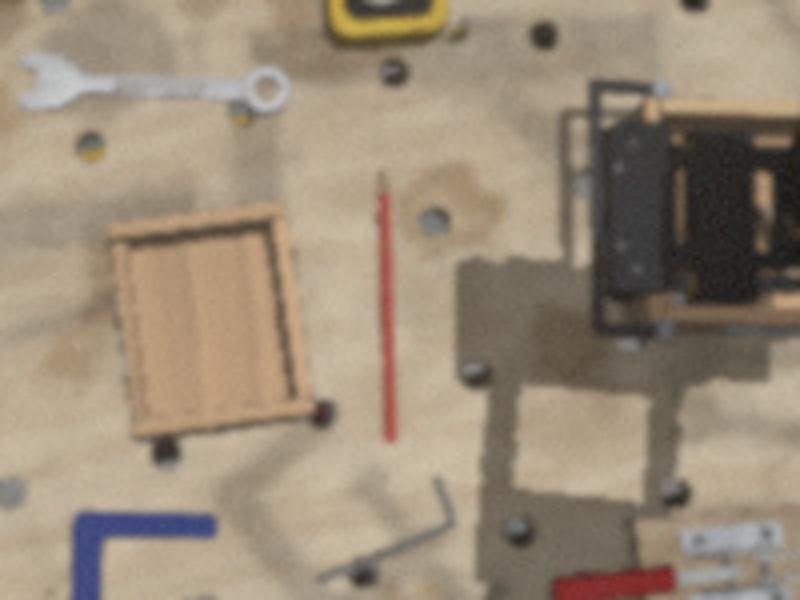

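Top crop: the tray stands upright on its floor at (110–315,205–437), with the pencil, spanner and tape measure undisturbed. Next I'll work out the bail angles.

```bash
python3 - <<'E'
from h import *
import pickle
C=np.array([.5565,.0095]);w1=cam("wrist",pickle.load(open("w1.pkl","rb")));w3=cam("wrist",pickle.load(open("w3.pkl","rb")));s=cam("scene");t=cam("top")
for b in(8,15,22,30):
    b_=np.radians(b);X=65+40*np.cos(b_);Z=62+40*np.sin(b_)
    for n,sg in(("L",1),("R",-1)):
        P=np.array([[C[0]+e*.071,C[1]+sg*X/1e3,Z/1e3] for e in(1,-1)])
        print(b,n,"w1",px(w1,P).round(0).tolist(),"w3",px(w3,P).round(0).tolist(),"sceneCrop",((px(s,P)-[365,180])*5).round(0).tolist(),"topc",((px(t,P)-[290,200])*3).round(0).tolist())
T=onz(t,np.array([(108,228),(283,205),(315,412),(135,437)])/4+[280,200],.06);print(T[:,:2],T.mean(0),[np.linalg.norm(T[i]-T[i-1]) for i in range(4)])
E
```

```text
8 L w1 [[256.0, 57.0], [206.0, 202.0]] w3 [[359.0, 340.0], [365.0, 199.0]] sceneCrop [[-2.0, 120.0], [195.0, 205.0]] topc [[412.0, 63.0], [415.0, 246.0]]
8 R w1 [[462.0, 150.0], [396.0, 279.0]] w3 [[150.0, 339.0], [132.0, 198.0]] sceneCrop [[211.0, 4.0], [403.0, 75.0]] topc [[683.0, 69.0], [691.0, 252.0]]
15 L w1 [[256.0, 56.0], [205.0, 203.0]] w3 [[358.0, 342.0], [364.0, 200.0]] sceneCrop [[-0.0, 112.0], [197.0, 197.0]] topc [[415.0, 62.0], [417.0, 245.0]]
15 R w1 [[463.0, 150.0], [396.0, 280.0]] w3 [[149.0, 341.0], [131.0, 199.0]] sceneCrop [[210.0, -2.0], [403.0, 68.0]] topc [[684.0, 67.0], [692.0, 251.0]]
22 L w1 [[257.0, 56.0], [206.0, 205.0]] w3 [[357.0, 345.0], [363.0, 201.0]] sceneCrop [[2.0, 104.0], [199.0, 189.0]] topc [[418.0, 61.0], [421.0, 245.0]]
22 R w1 [[463.0, 149.0], [396.0, 281.0]] w3 [[149.0, 344.0], [130.0, 200.0]] sceneCrop [[210.0, -8.0], [402.0, 62.0]] topc [[685.0, 66.0], [693.0, 250.0]]
30 L w1 [[259.0, 56.0], [207.0, 207.0]] w3 [[355.0, 348.0], [361.0, 202.0]] sceneCrop [[5.0, 95.0], [203.0, 179.0]] topc [[423.0, 59.0], [425.0, 244.0]]
30 R w1 [[463.0, 149.0], [395.0, 282.0]] w3 [[149.0, 347.0], [130.0, 201.0]] sceneCrop [[208.0, -14.0], [401.0, 56.0]] topc [[684.0, 65.0], [692.0, 250.0]]
[[0.5385 0.3922]
 [0.5541 0.2911]
 [0.4349 0.2714]
 [0.4186 0.3735]] [0.4865 0.3321 0.06  ] [np.float64(0.12138270845245845), np.float64(0.10224209172281375), np.float64(0.12080503207515214), np.float64(0.10344476488607433)]
```

>>> jog_arm:
  motion: [-0.43,0.37,0.8,0,0,0,0.54,-0.43,0.37,0.8,0,0,0,0.54,-0.44,0.37,0.8,0,0,0,0.54,0,0,0.3,0,0,0,0.54,0,0,0.3,0,0,0,0.54,0,0,0,0,0,0,0.54]

```text
time: 20.72
position: [0.5553, 0.1138, 0.1461]
tool_rot: [-0.003, 1.0, -0.0, -0.001]
ft_force: [0.5, -0.6, -0.1]
grip_width: 0.0199
grip_force: 0.0
```

```bash
python3 - <<'E'
from h import *
delta([.5565,.1145,.072],90.3,0)
E
```

```text
t 20.725 p [0.5553 0.1138 0.1461] q [ 0.005   0.5671  1.6606 -0.0001  0.9155 -1.5712] F [ 0.4773 -0.5872 -0.0725] w 0.019867819528980063
y yaw 90.31478497256157 y elev -0.00466924126099901 z [-0.0016 -0.0001 -1.    ]
shift m [-0.0013  0.0007  0.0741] units [-0.0326  0.0184  1.8535]
turn units [-0.0012 -0.0231  0.0037]
```

Down over the bar in gentle steps, then close softly.

>>> jog_arm:
  motion: [0,0.02,0.5,0,0,0,0.54,0,0,0.5,0,0,0,0.54,0,0,0.4,0,0,0,0.54,0,0,0.25,0,0,0,0.54,0,0,0.2,0,0,0,0.54,0,0,0,0,0,0,0.54]
  grip_force: 12

```text
time: 21.48
position: [0.5561, 0.1146, 0.0721]
tool_rot: [-0.003, 1.0, -0.0, -0.0]
ft_force: [-0.3, -0.3, -0.1]
grip_width: 0.0203
grip_force: 0.0
```

>>> jog_arm:
  motion: [0,0,0,0,0,0,1,0,0,0,0,0,0,1,0,0,0,0,0,0,1,0,0,0,0,0,0,1]
  grip_force: 12

```text
time: 21.98
position: [0.5566, 0.113, 0.0727]
tool_rot: [-0.003, 1.0, -0.001, 0.0]
ft_force: [0.6, -5.5, -1.4]
grip_width: 0.0073
grip_force: 12.0
```

>>> jog_arm:
  motion: [0,-0.12,-0.25,0,0,0,1,0,-0.15,-0.21,0,0,0,1,0,-0.2,-0.17,0,0,0,1,0,-0.24,-0.11,0,0,0,1,0,-0.26,-0.05,0,0,0,1,0,-0.26,0.02,0,0,0,1,0,0,0,0,0,0,1]

```text
time: 22.85
position: [0.5565, 0.0638, 0.1038]
tool_rot: [-0.003, 1.0, -0.001, -0.0]
ft_force: [-1.3, -2.1, 6.7]
grip_width: 0.0076
grip_force: 12.0
```

>>> jog_arm:
  motion: [0,-0.25,0.09,0,0,0,1,0,-0.21,0.15,0,0,0,1,0,-0.17,0.2,0,0,0,1,0,-0.11,0.24,0,0,0,1,0,0,0,0,0,0,1]

```text
time: 23.48
position: [0.5564, 0.0358, 0.0747]
tool_rot: [-0.002, 1.0, 0.0, -0.001]
ft_force: [0.1, 1.7, -3.2]
grip_width: 0.0071
grip_force: 12.0
```

>>> jog_arm:
  motion: [0,-0.02,0.06,0,0,0,1,0,0,0.06,0,0,0,1,0,0,0,0,0,0,1]

```text
time: 23.85
position: [0.557, 0.0357, 0.0727]
tool_rot: [-0.003, 1.0, 0.0, 0.001]
ft_force: [-2.2, 4.4, 14.3]
grip_width: 0.0077
grip_force: 12.0
```

>>> jog_arm:
  motion: [0,0,0,0,0,0,0.54,0,0,0,0,0,0,0.54,0,0,0,0,0,0,0.54,0,0,-0.4,0,0,0,0.54,0,0,-0.8,0,0,0,0.54,0,-0.5,-0.8,0,0,0,0.54,0,-0.9,0,0,0,0,0.54,0,-0.9,0,0,0,0,0.54,0,-0.9,0,0,0,0,0.54,0,0,0,0,0,0,0.54]

```text
time: 25.1
position: [0.5581, -0.0956, 0.1523]
tool_rot: [-0.001, 1.0, -0.001, 0.001]
ft_force: [0.2, 0.8, -0.4]
grip_width: 0.02
grip_force: 0.0
```

```bash
python3 - <<'E'
from h import *
import pickle
o=robot.get_obs();im=robot.camera("wrist");cv2.imwrite("pics/w4.png",im);pickle.dump(o,open("w4.pkl","wb"))
delta([.5565,-.095,.075],90.3,0)
E
```

```text
t 25.15 p [ 0.5576 -0.094   0.152 ] q [-0.3648  0.5561  1.6617  0.0002  0.9228 -1.9387] F [0.3687 0.1645 1.6705] w 0.0199870764899378
y yaw 90.17229306007386 y elev -0.010772862716802143 z [ 0.0009 -0.0002 -1.    ]
shift m [ 0.0011 -0.0009  0.077 ] units [ 0.0283 -0.0235  1.9238]
turn units [-0.0027  0.0134 -0.0319]
```

View pics/w4.png

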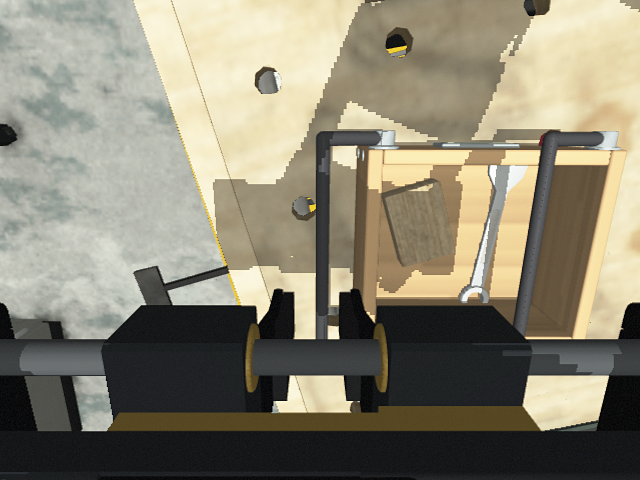

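The left bail lies in over the mouth, its bar at column ~545. The right bar is at column ~322 against a jaw centre of ~316, so it sits 3–4 mm further in, at y≈-0.0905.

>>> jog_arm:
  motion: [0.03,0.07,0.5,0,0,0,0.54,0,0,0.5,0,0,0,0.54,0,0,0.35,0,0,0,0.54,0,0,0.25,0,0,0,0.54,0,0,0.17,0,0,0,0.54,0,0,0,0,0,0,0.54]

```text
time: 25.9
position: [0.5561, -0.09, 0.0801]
tool_rot: [-0.003, 1.0, 0.0, -0.0]
ft_force: [0.7, -1.3, -0.2]
grip_width: 0.0199
grip_force: 0.0
```

>>> jog_arm:
  motion: [0,0,0,0,0,0,1,0,0,0,0,0,0,1,0,0,0,0,0,0,1,0,0,0,0,0,0,1]
  grip_force: 12

```text
time: 26.4
position: [0.5567, -0.0921, 0.0812]
tool_rot: [-0.003, 1.0, -0.002, 0.001]
ft_force: [-1.4, -4.5, 2.2]
grip_width: 0.0073
grip_force: 12.0
```

>>> jog_arm:
  motion: [0,0.09,-0.13,0,0,0,1,0,0.09,-0.13,0,0,0,1,0,0.2,-0.17,0,0,0,1,0,0.24,-0.11,0,0,0,1,0,0.26,-0.05,0,0,0,1,0,0.26,0.02,0,0,0,1,0,0,0,0,0,0,1]

```text
time: 27.28
position: [0.5573, -0.0436, 0.1038]
tool_rot: [-0.003, 1.0, 0.0, 0.002]
ft_force: [1.9, 0.7, 4.8]
grip_width: 0.0077
grip_force: 12.0
```

>>> jog_arm:
  motion: [0,0.25,0.09,0,0,0,1,0,0.21,0.15,0,0,0,1,0,0.17,0.2,0,0,0,1,0,0.11,0.24,0,0,0,1,0,0,0,0,0,0,1]

```text
time: 27.9
position: [0.5577, -0.0176, 0.0761]
tool_rot: [-0.004, 1.0, -0.003, 0.002]
ft_force: [3.0, -12.3, 2.7]
grip_width: 0.0079
grip_force: 12.0
```

>>> jog_arm:
  motion: [0,-0.02,0.07,0,0,0,1,0,0,0.06,0,0,0,1,0,0,0,0,0,0,1]

```text
time: 28.28
position: [0.558, -0.0177, 0.0727]
tool_rot: [-0.003, 1.0, -0.002, 0.002]
ft_force: [0.9, -8.5, 14.8]
grip_width: 0.0074
grip_force: 12.0
```

>>> jog_arm:
  motion: [0,0,0,0,0,0,0.54,0,0,0,0,0,0,0.54,0,0,0,0,0,0,0.54,0,0,-0.4,0,0,0,0.54,0,0,-0.9,0,0,0,0.54,0,0,-1,0,0,0,0.3,0,0.6,-1,0,0,0,0.3,0,1,-0.6,0,0,0,0.3,0,1,0,0,0,0,0.3,0,0.6,0,0,0,0,0.3,0,0,0,0,0,0,0.3,0,0,0,0,0,0,0.3]

```text
time: 29.78
position: [0.5549, 0.1119, 0.2271]
tool_rot: [-0.003, 1.0, -0.0, 0.0]
ft_force: [-0.0, 0.0, 0.2]
grip_width: 0.0305
grip_force: 0.0
```

```bash
python3 - <<'E'
from h import *
import pickle
o=robot.get_obs();im=robot.camera("wrist");cv2.imwrite("pics/w5.png",im);pickle.dump(o,open("w5.pkl","wb"))
delta([.5,.33,.2],9.4,0)
E
```

```text
t 29.825 p [0.555  0.1115 0.227 ] q [ 0.0012  0.4562  1.5897 -0.0004  1.0959 -1.5743] F [0.6868 0.0808 0.2367] w 0.030527956165790793
y yaw 90.27896200364596 y elev -0.01997889284262733 z [-0.0001 -0.0003 -1.    ]
shift m [0.0539 0.2187 0.0269] units [1.3485 5.4682 0.673 ]
turn units [-0.0051  0.0024 20.2197]
```

View pics/w5.png

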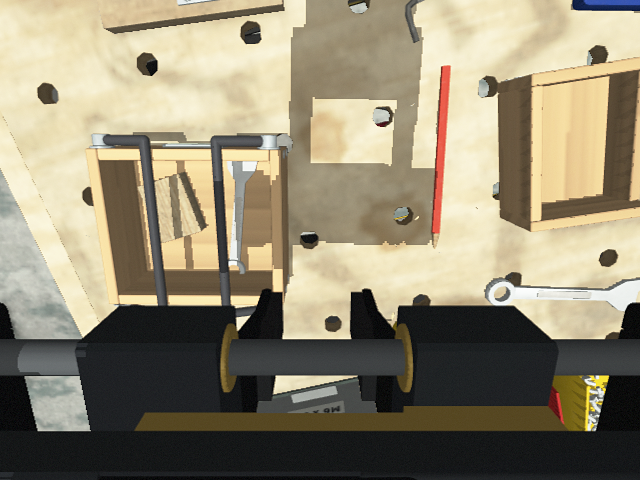

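Both bails lie in across the mouth: the bars run (145,140)–(160,305) and (216,140)–(224,305) in the wrist view. I've now viewed 11 pictures, one over the limit of 10, because I miscounted. I'll view no more and use numeric checks only. Next I go back to the tray.

>>> jog_arm:
  motion: [0.13,0.28,0,0,0,1,0.3,0.13,0.28,0,0,0,1,0.3,0.13,0.28,0,0,0,1,0.3,0.13,0.28,0,0,0,1,0.3,0.13,0.28,0,0,0,1,0.3,0.13,0.28,0,0,0,1,0.3,0.13,0.28,0,0,0,1,0.3,0.13,0.28,0,0,0,1,0.3,0.13,0.28,0,0,0,1,0.3,0.13,0.28,0,0,0,1,0.3,0.13,0.28,0,0,0,1,0.3,0.13,0.28,0,0,0,1,0.3]

```text
time: 31.32
position: [0.5474, 0.255, 0.2267]
tool_rot: [0.406, 0.914, -0.0, -0.0]
ft_force: [-0.2, 0.1, -0.5]
grip_width: 0.0303
grip_force: 0.0
```

>>> jog_arm:
  motion: [0.22,0.11,0,0,0,1,0.3,0.22,0.11,0,0,0,1,0.3,0.22,0.11,0,0,0,1,0.3,0.22,0.11,0,0,0,1,0.3,0.22,0.11,0,0,0,1,0.3,0.22,0.11,0,0,0,1,0.3,0.22,0.11,0,0,0,1,0.3,0.22,0.11,0,0,0,1,0.3,0,0,0,0,0,0.35,0.3,0,0,0,0,0,0,0.3,0,0,0,0,0,0,0.3]

```text
time: 32.7
position: [0.5446, 0.3329, 0.2267]
tool_rot: [0.65, 0.76, -0.0, -0.0]
ft_force: [-0.3, -0.2, 1.1]
grip_width: 0.0304
grip_force: 0.0
```

```bash
python3 - <<'E'
from h import *
import pickle
o=robot.get_obs();im=robot.camera("wrist");pickle.dump(o,open("w6.pkl","wb"));cv2.imwrite("pics/w6.png",im);delta([.5438,.3414,.1],8.9,0)
c=cam("wrist",o);e=np.array([np.cos(np.radians(8.9)),np.sin(np.radians(8.9))]);n=np.array([-e[1],e[0]])
C=np.array([.487,.3325])
cor=[np.r_[C+a*.062*e+b*.052*n,.06 if b<0 else .04] for a,b in((1,1),(1,-1),(-1,-1),(-1,1))]
print("pred px",px(c,np.array(cor)).round(1))
# pixel line fit of outer edges: sample gradients across the +x,-x and -y rim edges
g=cv2.cvtColor(im,cv2.COLOR_BGR2GRAY).astype(float)
def edge(p,d,rng=.012):
    s=np.linspace(-rng,rng,97);P=px(c,p+s[:,None]*np.r_[d,0]).astype(np.float32)
    v=cv2.remap(g.astype(np.float32),P[:,0].reshape(-1,1),P[:,1].reshape(-1,1),cv2.INTER_LINEAR).ravel()
    v=cv2.GaussianBlur(v.reshape(-1,1),(1,9),0).ravel();k=np.diff(v);i=np.argsort(-np.abs(k));out=[]
    for j in i:
        if all(abs(j-m)>12 for m in out): out.append(j)
        if len(out)==3:break
    return [(round(s[m]*1e3,1),round(k[m],1)) for m in out]
for a in(1,-1):
    for b in(-.03,0,.02):print("x wall",a,b,edge(np.r_[C+a*.062*e+b*n,.06],e))
for a in(-.04,0,.04):print("-y wall",a,edge(np.r_[C-.052*n+a*e,.06],n))
E
```

```text
t 32.75 p [0.5446 0.333  0.2268] q [ 0.3741  0.5532  1.4039 -0.0001  1.1849  0.2188] F [ 0.2593 -0.0538 -0.3074] w 0.030408446195227097
y yaw 8.896891092619349 y elev -0.018792454463098077 z [-0.0003 -0.0002 -1.    ]
shift m [0.0084 0.0005 0.1268] units [0.2108 0.0125 3.1695]
turn units [-0.0047  0.0023 -0.0008]
pred px [[321.9 153.5]
 [321.7 278.1]
 [178.5 278.1]
 [174.2 153.5]]
x wall 1 -0.03 [(np.float64(1.2), np.float32(13.4)), (np.float64(-7.8), np.float32(5.1)), (np.float64(9.8), np.float32(-1.3))]
x wall 1 0 [(np.float64(-7.0), np.float32(2.8)), (np.float64(-0.3), np.float32(-2.2)), (np.float64(-3.5), np.float32(0.4))]
x wall 1 0.02 [(np.float64(0.8), np.float32(-3.7)), (np.float64(-7.0), np.float32(3.0)), (np.float64(7.5), np.float32(0.6))]
x wall -1 -0.03 [(np.float64(9.8), np.float32(-6.8)), (np.float64(1.2), np.float32(-2.6)), (np.float64(-6.8), np.float32(0.6))]
x wall -1 0 [(np.float64(10.0), np.float32(-8.0)), (np.float64(2.0), np.float32(2.0)), (np.float64(5.8), np.float32(0.6))]
x wall -1 0.02 [(np.float64(10.0), np.float32(-7.1)), (np.float64(1.2), np.float32(-2.8)), (np.float64(-2.8), np.float32(0.7))]
-y wall -0.04 [(np.float64(1.2), np.float32(-15.6)), (np.float64(9.5), np.float32(-8.4)), (np.float64(-8.5), np.float32(0.5))]
-y wall 0 [(np.float64(1.2), np.float32(-11.4)), (np.float64(9.5), np.float32(-8.5)), (np.float64(4.8), np.float32(0.4))]
-y wall 0.04 [(np.float64(6.7), np.float32(-17.9)), (np.float64(10.0), np.float32(-6.2)), (np.float64(0.3), np.float32(-1.6))]
```

>>> jog_arm:
  motion: [0.12,0.02,0.9,0,0,0,0.3,0.12,0.02,0.9,0,0,0,0.3,0,0,0.9,0,0,0,0.3,0,0,0.8,0,0,0,0.3,0,0,0.6,0,0,0,0.3,0,0,0.4,0,0,0,0.3,0,0,0.22,0,0,0,0.3,0,0,0,0,0,0,0.3,0,0,0,0,0,0,1,0,0,0,0,0,0,1,0,0,0,0,0,0,1,0,0,0,0,0,0,1]
  grip_force: 45

```text
time: 34.25
position: [0.5448, 0.3435, 0.0387]
tool_rot: [0.65, 0.76, 0.0, 0.0]
ft_force: [-1.7, 0.3, 3.6]
grip_width: 0.0088
grip_force: 45.0
```

>>> jog_arm:
  motion: [0,0,0,0,0,0,1,0,0,0,0,0,0,1]

```text
time: 34.5
position: [0.5448, 0.3435, 0.0387]
tool_rot: [0.65, 0.76, 0.0, 0.0]
ft_force: [-0.9, -0.7, 6.0]
grip_width: 0.0086
grip_force: 45.0
```

>>> jog_arm:
  motion: [0,0,-0.3,0,0,0,1,0,0,-0.7,0,0,0,1,0,0,-1,0,0,0,1,0,0,-1,0,0,0,1,0,0,-0.6,0,0,0,1,0,0,-0.2,0,0,0,1]

```text
time: 35.25
position: [0.5456, 0.3437, 0.1918]
tool_rot: [0.65, 0.76, 0.002, 0.001]
ft_force: [0.1, 0.5, -1.7]
grip_width: 0.0088
grip_force: 45.0
```

>>> jog_arm:
  motion: [-0.19,-0.12,0,0,0,-1,1,-0.19,-0.12,0,0,0,-1,1,-0.19,-0.12,0,0,0,-1,1,-0.19,-0.12,0,0,0,-1,1,-0.19,-0.12,0,0,0,-1,1,-0.19,-0.12,0,0,0,-1,1,-0.19,-0.12,0,0,0,-1,1,-0.19,-0.12,0,0,0,-1,1,-0.19,-0.12,0,0,0,-1,1,-0.19,-0.12,0,0,0,-1,1,-0.19,-0.12,0,0,0,-1,1,-0.19,-0.12,0,0,0,-1,1]

```text
time: 36.75
position: [0.5413, 0.2381, 0.1886]
tool_rot: [0.284, 0.959, -0.001, -0.001]
ft_force: [0.4, -0.2, -3.3]
grip_width: 0.0087
grip_force: 45.0
```

>>> jog_arm:
  motion: [-0.14,-0.48,0,0,0,-1,1,-0.14,-0.48,0,0,0,-1,1,-0.14,-0.48,0,0,0,-1,1,-0.14,-0.48,0,0,0,-1,1,-0.14,-0.48,0,0,0,-1,1,-0.14,-0.48,0,0,0,-1,1,-0.14,-0.48,0,0,0,-1,1,-0.14,-0.48,0,0,0,-1,1,0,0,0,0,0,-0.35,1,0,0,0,0,0,0,1]

```text
time: 38.0
position: [0.5336, 0.0813, 0.1893]
tool_rot: [-0.002, 1.0, 0.0, -0.001]
ft_force: [0.3, -0.6, -3.0]
grip_width: 0.0087
grip_force: 45.0
```

```bash
python3 - <<'E'
from h import *
delta([.5557,.0667,.15],90.3,0)
E
```

```text
t 38.0 p [0.5336 0.0813 0.1893] q [-0.0562  0.4735  1.6913  0.0007  0.9789 -1.6318] F [ 0.3429 -0.5635 -3.0154] w 0.008657600196646593
y yaw 90.25560180969315 y elev 0.041271038160044904 z [-0.0021  0.0007 -1.    ]
shift m [-0.0221 -0.0148  0.0392] units [-0.552  -0.3692  0.9806]
turn units [ 0.0103 -0.0299 -0.0111]
```

>>> jog_arm:
  motion: [-0.28,-0.18,0.2,0,0,0,1,-0.27,-0.19,0.4,0,0,0,1,0,0,0.4,0,0,0,1,0,0,0.4,0,0,0,1,0,0,0.2,0,0,0,1,0,0,0,0,0,0,1,0,0,0,0,0,0,1]

```text
time: 38.88
position: [0.5568, 0.0663, 0.1264]
tool_rot: [-0.003, 1.0, -0.0, 0.0]
ft_force: [0.2, -0.5, -1.9]
grip_width: 0.0087
grip_force: 45.0
```

```bash
python3 - <<'E'
from h import *
delta([.5557,.0667,.1167],90.3,0)
E
```

```text
t 38.875 p [0.5568 0.0663 0.1264] q [-0.0808  0.5897  1.6919 -0.      0.859  -1.6573] F [ 0.2102 -0.463  -1.8895] w 0.008728779291561715
y yaw 90.32532109535907 y elev -0.005434383114305229 z [ 0.001  -0.0001 -1.    ]
shift m [0.0012 0.0004 0.0097] units [0.0289 0.0111 0.2425]
turn units [-0.0014  0.0141  0.0063]
```

>>> jog_arm:
  motion: [0.03,0.01,0.08,0,0,0,1,0,0,0.08,0,0,0,1,0,0,0.05,0,0,0,1,0,0,0,0,0,0,1,0,0,0,0,0,0,1]

```text
time: 39.5
position: [0.5554, 0.0666, 0.1176]
tool_rot: [-0.003, 1.0, -0.0, 0.0]
ft_force: [-0.3, -0.2, -2.2]
grip_width: 0.0086
grip_force: 45.0
```

>>> jog_arm:
  motion: [0,0,0.03,0,0,0,1,0,0,0,0,0,0,1,0,0,0,0,0,0,1]

```text
time: 39.88
position: [0.5555, 0.0666, 0.1166]
tool_rot: [-0.003, 1.0, -0.0, 0.0]
ft_force: [-0.6, 0.4, -0.8]
grip_width: 0.009
grip_force: 45.0
```

>>> jog_arm:
  motion: [0,0,0.03,0,0,0,1,0,0,0,0,0,0,1,0,0,0,0,0,0,1]

```text
time: 40.25
position: [0.5556, 0.0667, 0.1164]
tool_rot: [-0.003, 1.0, -0.0, 0.001]
ft_force: [-1.8, 0.5, 6.7]
grip_width: 0.0082
grip_force: 45.0
```

>>> jog_arm:
  motion: [0,0,0,0,0,0,0.5,0,0,0,0,0,0,0.5,0,0,0,0,0,0,0.5,0,0,-0.3,0,0,0,0.5,0,0,-0.8,0,0,0,0.5,0,0,-1,0,0,0,0.5,0,0,-1,0,0,0,0.5,0.6,0,-1,0,0,0,0.5,0.6,0,0,0,0,0,0.5,0,0,0,0,0,0,0.5,0,0,0,0,0,0,0.5]

```text
time: 41.62
position: [0.5081, 0.0662, 0.2794]
tool_rot: [-0.003, 1.0, -0.0, 0.001]
ft_force: [-0.1, 0.3, -0.5]
grip_width: 0.0214
grip_force: 0.0
```

```bash
python3 - <<'E'
from h import *
o=robot.get_obs();im=robot.camera("wrist");t=robot.camera("top");cv2.imwrite("pics/w7.png",im);cv2.imwrite("pics/top2.png",t)
print(o["time"],o["position"],o["ft_force"],o["grip_width"])
C=np.array([.557,.0092]);a=np.radians(90.3);e=np.array([np.cos(a),np.sin(a)]);n=np.array([-e[1],e[0]])
def edge(c,im,p,d,rng=.014):
    s=np.linspace(-rng,rng,113);P=px(c,p+s[:,None]*np.r_[d,0]).astype(np.float32)
    g=cv2.cvtColor(im,cv2.COLOR_BGR2GRAY).astype(np.float32)
    v=cv2.remap(g,P[:,0].reshape(-1,1),P[:,1].reshape(-1,1),cv2.INTER_LINEAR).ravel()
    v=cv2.GaussianBlur(v.reshape(-1,1),(1,9),0).ravel();k=np.diff(v);out=[]
    for j in np.argsort(-np.abs(k)):
        if all(abs(j-m)>12 for m in out): out.append(j)
        if len(out)==3:break
    return P[56].round(0).tolist(),[(round(float(s[m]*1e3),1),round(float(k[m]),1)) for m in out]
for nm,c,I in(("w",cam("wrist",o),im),("top",cam("top"),t)):
    for sx in(1,-1):
        for b in(-.03,0,.03):print(nm,"tray x",sx,b,edge(c,I,np.r_[C+sx*.062*e+b*n,.138],e))
    for sy,z in((-1,.138),(1,.118)):
        for b in(-.03,0,.03):print(nm,"tray y",sy,b,edge(c,I,np.r_[C+sy*.052*n+b*e,z],n))
    for b in(-.05,.05,-.068,.068):print(nm,"crate y near",b,edge(c,I,np.r_[C+.065*n+b*e,.07],n),edge(c,I,np.r_[C-.065*n+b*e,.07],n))
E
```

```text
41.625 [0.5081 0.0662 0.2794] [-0.1161  0.3296 -0.5433] 0.021436766142780176
w tray x 1 -0.03 ([321.0, 328.0], [(-8.5, 19.5), (0.8, 15.4), (6.5, 11.0)])
w tray x 1 0 ([322.0, 295.0], [(2.5, 20.9), (-1.0, -19.0), (10.5, 13.6)])
w tray x 1 0.03 ([322.0, 259.0], [(2.8, 21.9), (-9.0, -13.3), (9.5, -12.1)])
w tray x -1 -0.03 ([172.0, 328.0], [(13.0, 1.5), (-2.0, 1.1), (-12.0, -1.0)])
w tray x -1 0 ([168.0, 294.0], [(9.2, -19.0), (0.3, -3.1), (-5.8, 0.9)])
w tray x -1 0.03 ([164.0, 259.0], [(9.0, -16.7), (0.3, -4.0), (-11.5, 1.2)])
w tray y -1 -0.03 ([212.0, 351.0], [(8.2, -1.4), (-3.2, 0.6), (0.0, -0.6)])
w tray y -1 0 ([248.0, 351.0], [(9.0, 1.5), (4.2, 0.8), (0.8, 0.6)])
w tray y -1 0.03 ([283.0, 351.0], [(12.0, -4.3), (6.5, -0.8), (2.5, -0.5)])
w tray y 1 -0.03 ([209.0, 226.0], [(7.3, 21.1), (-0.8, -18.1), (-10.0, -9.9)])
w tray y 1 0 ([246.0, 226.0], [(12.8, 9.7), (1.5, 9.4), (-10.0, -4.2)])
w tray y 1 0.03 ([282.0, 226.0], [(-0.8, -6.4), (-10.0, -4.1), (7.3, -3.4)])
w crate y near -0.05 ([200.0, 200.0], [(13.0, 22.8), (-6.8, 19.7), (2.3, -19.3)]) ([211.0, 327.0], [(8.0, 1.2), (3.5, 1
[... 1226 characters left out ...]
 ([481.0, 272.0], [(3.8, 1.1), (-4.8, 1.0), (0.5, 0.8)])
top tray y 1 0.03 ([467.0, 271.0], [(4.5, 3.3), (1.2, 1.5), (-8.8, -0.9)])
top crate y near -0.05 ([497.0, 280.0], [(2.5, -0.7), (-11.2, -0.6), (-2.0, -0.5)]) ([495.0, 224.0], [(4.7, -0.7), (-7.2, 0.7), (-10.5, -0.4)])
top crate y near 0.05 ([453.0, 280.0], [(1.7, -2.7), (8.7, 1.8), (-1.5, -1.6)]) ([451.0, 224.0], [(-8.2, -4.2), (-11.5, -2.2), (-1.0, 1.6)])
top crate y near -0.068 ([505.0, 280.0], [(2.3, -1.2), (-2.3, -1.1), (-13.2, 0.5)]) ([502.0, 225.0], [(-0.3, -0.8), (9.2, -0.6), (-7.8, 0.5)])
top crate y near 0.068 ([445.0, 280.0], [(13.0, 0.6), (6.5, -0.5), (-0.3, -0.4)]) ([444.0, 224.0], [(6.8, -4.1), (3.5, -2.0), (10.0, -1.3)])
```

```bash
python3 - <<'E'
from h import *
import pickle
pickle.dump(robot.get_obs(),open("w7.pkl","wb"))
C=np.array([.557,.0092]);a=np.radians(90.3);e=np.array([np.cos(a),np.sin(a)]);n=np.array([-e[1],e[0]])
def rim(c,g,p,d,rng=.012):
    """find the 9 mm bright rim: offset of its outer edge along outward d (mm)"""
    s=np.arange(-.009-rng,rng,.00025);P=px(c,p+s[:,None]*np.r_[d,0]).astype(np.float32)
    v=cv2.remap(g,P[:,0].reshape(-1,1),P[:,1].reshape(-1,1),cv2.INTER_LINEAR).ravel()
    k=np.gradient(cv2.GaussianBlur(v.reshape(-1,1),(1,9),0).ravel());w=36
    sc=np.abs(k[:-w])*np.abs(k[w:]);i=sc.argmax();return round(float(s[i+w]*1e3),1),round(float(sc[i]**.5),1)
for f in("w1","w3","w5","w7"):
    c=cam("wrist",pickle.load(open(f+".pkl","rb")));g=cv2.cvtColor(cv2.imread(f"pics/{f}.png"),cv2.COLOR_BGR2GRAY).astype(np.float32)
    print(f,"near y",[rim(c,g,np.r_[C+.065*n+b*e,.07],n) for b in(-.06,-.045,-.01,.01,.045,.06)],"far y",[rim(c,g,np.r_[C-.065*n+b*e,.07],-n) for b in(-.06,-.045,-.01,.01,.045,.06)])
    print("   +x",[rim(c,g,np.r_[C+.075*e+b*n,.07],e) for b in(-.04,-.02,0,.02,.04)],"-x",[rim(c,g,np.r_[C-.075*e+b*n,.07],-e) for b in(-.04,-.02,0,.02,.04)])
print("tray w7 -x",[rim(c,g,np.r_[C-.062*e+b*n,.138],-e) for b in(-.01,0,.01,.02,.03)],"+x",[rim(c,g,np.r_[C+.062*e+b*n,.138],e) for b in(-.01,0,.01,.02,.03)],"+y",[rim(c,g,np.r_[C+.052*n+b*e,.118],n) for b in(-.04,-.02,0,.02,.04)])
E
```

```text
w1 near y [(1.8, 10.2), (3.5, 3.8), (10.5, 4.7), (10.8, 4.0), (1.5, 4.1), (1.5, 4.8)] far y [(-2.7, 10.9), (-2.2, 17.9), (-1.5, 11.7), (-1.5, 12.5), (-1.2, 9.7), (-2.0, 9.7)]
   +x [(-1.5, 6.9), (9.0, 7.4), (-1.0, 6.8), (9.0, 4.7), (-1.2, 2.2)] -x [(0.8, 11.7), (0.8, 14.6), (0.5, 13.9), (6.3, 11.1), (0.8, 4.0)]
w3 near y [(3.3, 13.2), (2.3, 16.4), (-7.0, 11.3), (10.3, 6.1), (1.5, 6.3), (2.5, 2.9)] far y [(6.3, 1.8), (-10.0, 1.3), (3.0, 1.0), (3.3, 1.3), (-1.2, 5.4), (-2.2, 9.8)]
   +x [(0.5, 12.0), (1.0, 12.3), (1.0, 14.0), (-0.5, 12.1), (1.5, 8.9)] -x [(9.5, 0.7), (-0.2, 5.6), (0.3, 4.5), (-9.2, 3.7), (11.0, 5.8)]
w5 near y [(3.3, 9.3), (2.3, 20.2), (1.8, 15.1), (1.8, 11.2), (1.8, 16.3), (1.0, 8.5)] far y [(-2.2, 18.3), (-2.0, 24.0), (-1.7, 19.9), (-1.7, 19.3), (8.3, 20.2), (-9.0, 1.3)]
   +x [(-0.2, 20.0), (0.0, 10.3), (-0.2, 3.7), (9.0, 2.5), (0.5, 8.0)] -x [(-0.7, 5.2), (-0.2, 5.0), (0.0, 4.3), (-0.2, 6.3), (-0.5, 5.5)]
w7 near y [(3.5, 13.2), (2.8, 11.9), (11.0, 2.9), (-5.7, 3.3), (1.8, 5.4), (-6.5, 5.1)] far y [(2.5, 0.9), (10.5, 0.7), (-5.0, 2.3), (6.0, 0.9), (-7.7, 1.8), (10.8, 0.2)]
   +x [(0.3, 6.4), (0.8, 14.2), (0.5, 8.2), (1.0, 12.1), (1.0, 3.8)] -x [(3.5, 1.9), (3.5, 2.1), (-9.0, 2.3), (4.0, 2.5), (2.5, 7.4)]
tray w7 -x [(-9.5, 0.9), (-0.5, 6.8), (-0.7, 8.2), (-1.0, 8.5), (-0.5, 7.7)] +x [(0.0, 10.8), (10.8, 10.5), (10.3, 8.7), (2.5, 16.5), (11.3, 10.4)] +y [(0.0, 12.1), (-0.5, 10.5), (-0.5, 5.0), (8.0, 5.4), (8.0, 6.6)]
```

Everything measured agrees. The tray rests at the bail-top height, within about 2 mm and 1° of centre and square, and the hand is clear. Handing in.

```bash
python3 -c "
from rig import robot
print(robot.hand_in())"
```

```text
the job is handed in; nothing more can be done
None
```

The tray was stood upright and released, both bails were swung in, and the tray was stacked on them about 2 mm and 1° off centre and square; I handed in at about 42 s, and by my own miscount I viewed 11 pictures, one over the limit of 10.

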